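# Unfold the bail feeder and load it

### The arm

A 7-joint arm with a two-finger parallel gripper is mounted at the origin on the work surface. World frame = base frame: x ahead of the robot, y to its left, z up, the work surface at z = 0. Lengths are in mm, angles in rad, forces in N, time in s.
With the tool pointing down it reaches from about 400 to 875 mm from the base axis. Payload 4.4 kg.
Tool frame: the origin (TCP) lies at the very end of the fingers, on their centre line; the grasp point (between the pads) lies 19 mm behind it; z points along the fingers, y is the direction in which the jaws open and shut (so a half turn about z gives the same grasp; the last joint's range is limited). The gripper opens to 85 mm and grips with 20 to 120 N. Pads are 22 mm wide; open, the fingers measure 114 mm over their backs; the gripper's body (76 mm by 85 mm) begins 54 mm behind the grasp point. The pads swing forward as they close: fully open they stand 13 mm farther back than shut.
Start: joints at [1.083, 0.628, 0.038, 1.517, -0.027, 0.996, -0.02], TCP at [266.14, -593.032, 231.313] pointing down, gripper open.
Joint ranges: [-3.06, 3.06], [-0.37, 2.12], [-1.25, 1.32], [0.18, 2.47], [-1.1, 4.24], [0.23, 1.98], [-2.94, 2.94]. Speed limits (rad/s): [2.57, 2.57, 3.14, 3.14, 3.14, 3.14, 3.14].

### API

Orientations are given as [roll, pitch, yaw] about the fixed x, y, z axes, in that order (R = Rz(yaw) Ry(pitch) Rx(roll)).
In Python, from workcell import monitor, get_image, ctrl gives the robot as it stands.
- The arm moves only by the tool step_arm, never from a script. Its argument "series" is a list that holds one entry, the list of rows, each a list of 5 numbers: the shift along the tool's x, y, z in cm, then the turn about the tool's z in degrees, then the closure in counts, from 0 (fully open) to 255 (shut). In form: [[[tx, ty, tz, spin, fingers], ...]]. A call has 1 to 20 rows; each row shifts and turns the commanded pose from where the row before left it, along the tool's axes as they then stand; what a row does not reach is not made up. A row lasts 1/12 s, in which the tool goes at most 41.7 mm and 7.16 degrees, less where a joint would pass 70% of its speed; a pose out of reach is approached as far as the arm can. A call is refused whole if a number of a shift passes 4.17 or a number of a turn 7.16, either way. A call with a gripper value outside its range is refused whole. The fingers move at their own pace and stop on an object; "squeeze" is the grip in N (left out, the last holds). Time passes only in rows, so rows that do not move let the fingers close. It gives the time, the measured TCP pose, the force and the opening at its end, in the units of the state.
- monitor.observe(): the state, without advancing time (a new reading comes with each control period).
- get_image(name): name is "scene" or "top" or "wrist"; returns a dict with "color" (480x640x3 uint8, red, green, blue), "camera_matrix" (3x3 intrinsics, pixels), "pose" (4x4, takes a point from camera to world coordinates). Camera axes: x right, y up, looking along -z (the intrinsics and any distortion apply to the point x, -y, -z); pixel columns grow to the right and rows downward; lengths in mm; the calibration is good to about 2 mm. A picture is of the moment at which its call begins. There is no depth.
- ctrl.finish_job(): hands the job in, once; it reports no verdict.
The state is a dict: "time_s": time; "joint_pos": joint angles; "joint_velocities": joint speeds; "effort": joint torques, N m; "tool_pos": TCP position; "orientation": TCP orientation; "contact_force": force on the tool from outside, world axes, zero at the start; "ft_torque": the same for the moment, N m; "finger_gap": opening from 0.0 (shut) to 1.0 (fully open).
Only numpy, scipy, OpenCV 4.12 (cv2) and the standard library are available. Lean on these libraries where they do the work, as an engineer would, in place of code of your own. Each camera call takes 0.05 s, during which the arm holds its last target. There are 200 camera calls.

### The job

Get the cricket bail feeder ready: first swing both of its folding legs out until each one clicks home against its end stop, and only then load every bail lying on the board into the sloping chute, one at a time, laid across with the barrel in the trough and the long spigot on the side with the wide ledge, so that they roll down and rest in a single row against the stop at the low end. Leave both legs locked out, and leave the ball in its cup and the spike key where they are.

Things in the scene. Friction and masses are not known exactly. Their poses are not given: they have to be found in the camera images.
- lane: The white feeder's chute (fixed), 195 mm long, rising 0.34 rad along +x, open above and at the high end. Origin on the trough floor at the inner face of the low end stop; x up the slope, y across, z square to the floor. Barrel trough y -31 to +31 mm; beside it 5 mm high ledges for the spigots. Clear walls and stop 26 mm high, 4 mm thick, inner wall faces at y = +75 and -57 mm.
- lane_load (a point): Loading point: on the trough floor's middle line (no part of the feeder is over 118 mm high), 165 mm up the slope from the stop. A bail let go here across the trough (barrel axis 12 mm above the floor) rolls down by itself within about 1 s and queues against the stop, one per 22 to 24 mm (first at x = 12 mm, six reach at most 144 mm).
- wide_ledge (a point): Middle of the WIDE ledge (+y side of the chute, 44 mm to its wall), for the long spigot; the other ledge is NARROW (26 mm) and takes the short one. The right way round a bail has 3 to 4 mm of play each way; the wrong way round its long spigot lands on the narrow side's wall and it does not run.
- leg_left (a joint): Angle of the left leg (chute's +y side), rad: 0 folded beside the chute pointing down-slope, 1.5 fully out on its end stop, turning clockwise seen from above about a vertical hinge. Bar 18 mm wide, top 30 mm over the board. An over-centre spring pulls it back to 0 if let go below about 0.8 (up to 4 N at the post) and clicks it home past about 1.0; seated above 1.45.
- leg_left_post (a point): Grip point on the left leg's upright round black post, 85 mm from the hinge: 16 mm in diameter, from 30 to 84 mm above the board, this point at 55 mm. At least 25 mm is free all round it even when folded.
- leg_left_hinge (a point): Point on the left leg's vertical hinge axis, level with the post's grip point.
- leg_right (a joint): Angle of the right leg (chute's -y side), rad: 0 folded beside the chute pointing down-slope, 1.5 fully out on its end stop, turning counter-clockwise seen from above about a vertical hinge. Bar 18 mm wide, top 30 mm over the board. An over-centre spring pulls it back to 0 if let go below about 0.8 (up to 4 N at the post) and clicks it home past about 1.0; seated above 1.45.
- leg_right_post (a point): Grip point on the right leg's upright round black post, 85 mm from the hinge: 16 mm in diameter, from 30 to 84 mm above the board, this point at 55 mm. At least 25 mm is free all round it even when folded.
- leg_right_hinge (a point): Point on the right leg's vertical hinge axis, level with the post's grip point.
- bail1: A pale wooden cricket bail on the board, may be absent (None): twelve-sided barrel 24 mm thick and 54 mm long, with a long spigot (40 mm) at one end and a short one (22 mm) at the other, both 10 mm in diameter; 116 mm in all, about 30 g, rolls up to 10 cm if knocked. Origin on the axis at the middle of the barrel (12 mm above the board when lying); x along the axis towards the LONG spigot.
- bail1_long_end (a point): Tip of that bail's long spigot, 67 mm from the barrel's middle.
- bail2: A pale wooden cricket bail on the board, may be absent (None): twelve-sided barrel 24 mm thick and 54 mm long, with a long spigot (40 mm) at one end and a short one (22 mm) at the other, both 10 mm in diameter; 116 mm in all, about 30 g, rolls up to 10 cm if knocked. Origin on the axis at the middle of the barrel (12 mm above the board when lying); x along the axis towards the LONG spigot.
- bail2_long_end (a point): Tip of that bail's long spigot, 67 mm from the barrel's middle.
- bail3: A pale wooden cricket bail on the board, may be absent (None): twelve-sided barrel 24 mm thick and 54 mm long, with a long spigot (40 mm) at one end and a short one (22 mm) at the other, both 10 mm in diameter; 116 mm in all, about 30 g, rolls up to 10 cm if knocked. Origin on the axis at the middle of the barrel (12 mm above the board when lying); x along the axis towards the LONG spigot.
- bail3_long_end (a point): Tip of that bail's long spigot, 67 mm from the barrel's middle.
- bail4: A pale wooden cricket bail on the board, may be absent (None): twelve-sided barrel 24 mm thick and 54 mm long, with a long spigot (40 mm) at one end and a short one (22 mm) at the other, both 10 mm in diameter; 116 mm in all, about 30 g, rolls up to 10 cm if knocked. Origin on the axis at the middle of the barrel (12 mm above the board when lying); x along the axis towards the LONG spigot.
- bail4_long_end (a point): Tip of that bail's long spigot, 67 mm from the barrel's middle.
- bail5: A pale wooden cricket bail on the board, may be absent (None): twelve-sided barrel 24 mm thick and 54 mm long, with a long spigot (40 mm) at one end and a short one (22 mm) at the other, both 10 mm in diameter; 116 mm in all, about 30 g, rolls up to 10 cm if knocked. Origin on the axis at the middle of the barrel (12 mm above the board when lying); x along the axis towards the LONG spigot.
- bail5_long_end (a point): Tip of that bail's long spigot, 67 mm from the barrel's middle.
- bail6: A pale wooden cricket bail on the board, may be absent (None): twelve-sided barrel 24 mm thick and 54 mm long, with a long spigot (40 mm) at one end and a short one (22 mm) at the other, both 10 mm in diameter; 116 mm in all, about 30 g, rolls up to 10 cm if knocked. Origin on the axis at the middle of the barrel (12 mm above the board when lying); x along the axis towards the LONG spigot.
- bail6_long_end (a point): Tip of that bail's long spigot, 67 mm from the barrel's middle.
- ball_cup: Bystander: stainless steel ball holder cup, 92 mm across, 45 mm high, origin under its centre; the red tennis ball sits in it.
- ball_mid (a point): Centre of the red tennis ball (66 mm), in the cup.
- spike_key: Bystander: grey plastic T-shaped spike key, 85 mm wide, 14 mm thick, origin under the crossbar.
There are look-alikes about, which are no part of the job. Leave any black look-alike of the bail3 alone.

How it is judged:
By the outcome, as a careful person would: the job done as asked, in the order asked, and still so for the second after the job is handed in, with the robot touching nothing.
Of bail1, bail2, bail3, bail4, bail5, bail6 only 4 to 6 are there at a start; the rules pass over those that are not, and their reading is None.
At some moment in a run one of bail1, bail2, bail3, bail4, bail5, bail6 may be knocked a few centimetres aside while the robot is not near it.
Once in a run the grip may slacken for a moment while it holds something.
It also fails if it takes over 210 s, if anything falls off the work surface, if the arm or the gripper's body presses on something with over 40 N, if the wrist force passes 120 N, or if a joint passes its speed limit or range.

## Working session

There is one attempt and no reset: what is moved stays moved. The work goes in short steps, Python scripts to look and compute and a tool call to move; the robot and the scene stay as the last step left them, time stands still between calls to the robot, and variables do not carry over. Pictures are saved under pics/ and viewed, about 12 in all and at most 16, crops included, and the job is handed in when it is done.

Besides the shell and the picture viewer there is one more tool, called after "Request:" by a JSON object that holds its "fn" and its "kwargs". step_arm: Moves the arm, as the interface text tells. Its arguments: {"type":"object","properties":{"series":{"type":"array","items":{"type":"array","items":{"type":"array","items":{"type":"number"}}}},"squeeze":{"type":"number"}},"required":["series"]}

```bash
mkdir -p pics; ls; python3 - <<'E'
from workcell import monitor,get_image,ctrl
import cv2,numpy as np
print(monitor.observe())
for n in["scene","top"]:
    d=get_image(n);cv2.imwrite(f"pics/{n}0.png",d["color"][...,::-1]);np.savez(f"pics/{n}0.npz",**d)
    print(n,d["camera_matrix"],d["pose"],d.keys())
E
```

```text
pics
{'time_s': 0.0, 'joint_pos': array([ 1.08318468,  0.62934656,  0.03844134,  1.51835812, -0.02702199,
        0.99630826, -0.01999232]), 'joint_velocities': array([-9.49102711e-04, -6.07472837e-04, -6.56178212e-04, -8.60117687e-04,
       -5.50105624e-05, -6.65671861e-04, -8.61539897e-04]), 'effort': array([ 6.06809135e-04, -5.63403583e+01,  1.22561339e+00, -1.93446761e+01,
        1.06080904e-02,  1.06984875e-02, -2.47553402e-05]), 'tool_pos': array([ 265.8965775 , -592.44308332,  230.39195548]), 'orientation': array([-3.13969013e+00,  6.22534119e-06,  4.21808081e-01]), 'contact_force': array([ 0.11875273,  0.84547822, -0.04752505]), 'ft_torque': array([ 0.0658802 ,  0.02684162, -0.00755025]), 'finger_gap': 0.9978235457326169}
scene [[531.37718527   0.         315.96044221]
 [  0.         531.37718527 239.88623281]
 [  0.           0.           1.        ]] [[ 3.00216054e-01 -8.24048650e-01  4.80431206e-01  1.12676600e+03]
 [ 9.53836910e-01  2.55074672e-01 -1.58530948e-01 -3.00046215e+02]
 [ 8.09138114e-03  5.05846552e-01  8.62585529e-01  1.12507433e+03]
 [ 0.00000000e+00  0.00000000e+00  0.00000000e+00  1.00000000e+00]] dict_keys(['color', 'camera_matrix', 'pose'])
top [[555.73404645   0.         321.7556959 ]
 [  0.         555.73404645 235.10498432]
 [  0.           0.           1.        ]] [[-1.88303883e-02  9.98707268e-01 -4.72145132e-02  4.81025425e+02]
 [-9.99815389e-01 -1.86287436e-02  4.70724656e-03 -1.27465225e+02]
 [ 3.82161429e-03  4.72944362e-02  9.98873681e-01  1.24004300e+03]
 [ 0.00000000e+00  0.00000000e+00  0.00000000e+00  1.00000000e+00]] dict_keys(['color', 'camera_matrix', 'pose'])
```

View pics/top0.png

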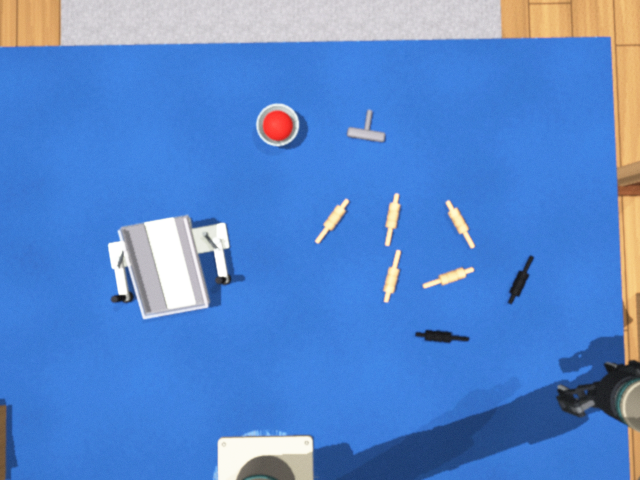

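View pics/scene0.png

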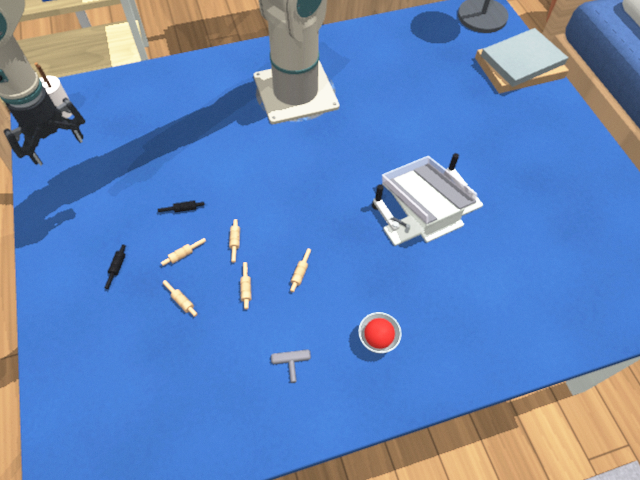

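```bash
cat > h.py <<'E'
import numpy as np,cv2
from workcell import monitor,get_image,ctrl
def load(n): return dict(np.load(f"pics/{n}.npz"))
def grab(n,tag=None):
    d=get_image(n)
    if tag: np.savez(f"pics/{tag}.npz",**d)
    return d
def proj(d,P):
    T=np.linalg.inv(d["pose"]);p=np.atleast_2d(P)@T[:3,:3].T+T[:3,3]
    K=d["camera_matrix"];return np.c_[K[0,0]*p[:,0]/-p[:,2]+K[0,2],K[1,1]*-p[:,1]/-p[:,2]+K[1,2]]
def back(d,uv,z):
    uv=np.atleast_2d(uv);K=d["camera_matrix"]
    r=np.c_[(uv[:,0]-K[0,2])/K[0,0],-(uv[:,1]-K[1,2])/K[1,1],-np.ones(len(uv))]@d["pose"][:3,:3].T
    c=d["pose"][:3,3];return c+r*((z-c[2])/r[:,2])[:,None]
def bails(d,z=12,amin=60,hsv=((8,40,110),(28,190,255)),keep=lambda c:True):
    m=cv2.inRange(cv2.cvtColor(d["color"],cv2.COLOR_RGB2HSV),*hsv)
    n,l,s,c=cv2.connectedComponentsWithStats(m);out=[]
    for i in range(1,n):
        if s[i,4]<amin: continue
        v,u=np.nonzero(l==i);P=back(d,np.c_[u,v],z)[:,:2]
        mu=P.mean(0);w=np.linalg.svd(P-mu,full_matrices=False)[2];q=(P-mu)@w[0]
        q2=(P-mu)@w[1];L=np.ptp(q)
        if not 85<L<140 or not keep(mu): continue
        a=w[0]; e=[np.percentile(q,.5),np.percentile(q,99.5)]
        # widest part = barrel; its centre
        h=np.array([np.ptp(q2[abs(q-t)<3]) if (abs(q-t)<3).sum()>2 else 0 for t in np.arange(q.min(),q.max())])
        t=np.arange(q.min(),q.max());b=t[h>(h.max()+np.percentile(h,15))/2];mid=(b.min()+b.max())/2
        la,lb=q.max()-mid,mid-q.min()
        if lb>la:a=-a;mid=-mid;la,lb=lb,la
        c=mu+w[1]*0+a*mid
        out.append((c.round(1),round(float(np.degrees(np.arctan2(a[1],a[0]))),1),round(float(la)),round(float(lb)),round(float(b.max()-b.min())),s[i,4]))
    return out
def crop(d,x0,y0,x1,y1,k,name):
    cv2.imwrite(f"pics/{name}.png",cv2.resize(d["color"][y0:y1,x0:x1,::-1],None,fx=k,fy=k,interpolation=cv2.INTER_CUBIC))
E
python3 - <<'E'
from h import *
for n in("top0","scene0"):
    d=load(n);print(n);[print(b) for b in bails(d)]
    # black posts
a=load("top0")["color"][205:325,95:245];b=load("scene0")["color"][140:250,360:490]
a=cv2.resize(a,(750,600),interpolation=cv2.INTER_CUBIC);b=cv2.resize(b,(650,550),interpolation=cv2.INTER_CUBIC)
cv2.imwrite("pics/ct.png",a[...,::-1]);cv2.imwrite("pics/cs.png",b[...,::-1])
E
```

```text
top0
(array([1030.6,  529.7]), -91.5, 85, 53, 104, np.int32(2790))
(array([ 580.7, -291. ]), 167.8, 68, 48, 55, np.int32(375))
(array([ 577.4, -161.4]), 142.9, 66, 48, 57, np.int32(365))
(array([ 566.5, -435.5]), -152.3, 67, 48, 56, np.int32(381))
(array([ 438.1, -284.1]), -15.6, 66, 49, 57, np.int32(378))
(array([ 443.7, -418.9]), 107.9, 68, 49, 60, np.int32(372))
(array([154.8, 568.8]), 179.6, 103, 25, 50, np.int32(276))
(array([ 29.7, -77.8]), 58.2, 78, 29, 29, np.int32(318))
scene0
(array([ 439.6, -283. ]), -15.2, 67, 48, 61, np.int32(273))
(array([ 445.7, -417.1]), 108.0, 66, 48, 57, np.int32(312))
(array([ 579.6, -160.2]), 143.1, 68, 50, 61, np.int32(315))
(array([ 581.6, -289.6]), 168.2, 68, 50, 63, np.int32(321))
(array([ 567.5, -435.1]), -152.6, 66, 50, 63, np.int32(333))
(array([1009.8, -218.3]), -100.4, 71, 22, 38, np.int32(733))
```

View pics/ct.png

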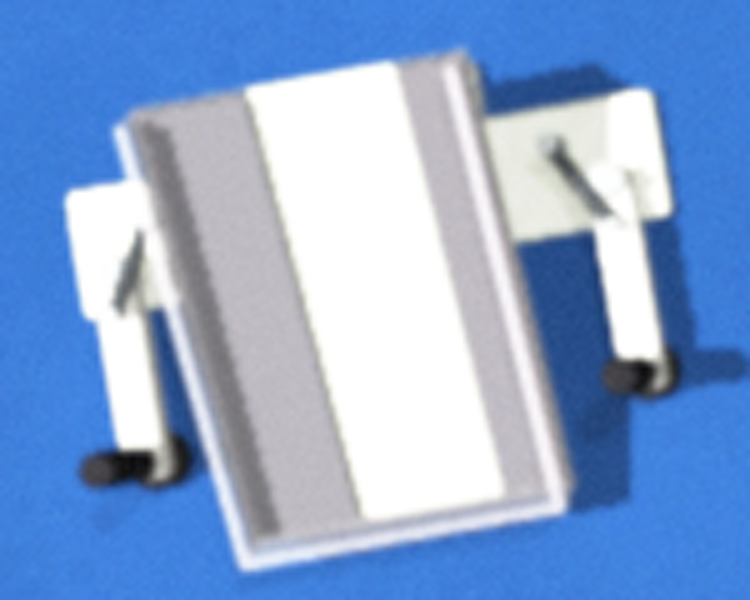

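View pics/cs.png

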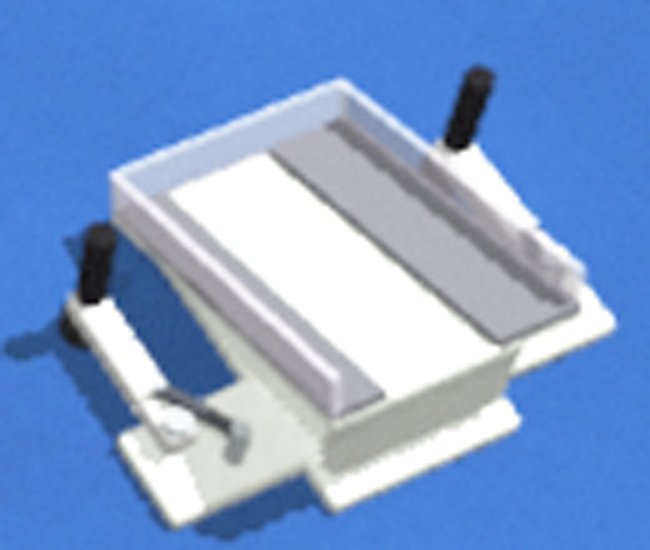

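```bash
python3 - <<'E'
from h import *
from scipy.optimize import least_squares
from scipy.spatial.transform import Rotation as R
t,s=load("top0"),load("scene0")
T=[((247,92),(195,31,5)),((398,63),(195,-31,5)),((362,518),(0,31,5)),((502,495),(0,-31,5)),((242,570),(-4,79,26)),((568,512),(-4,-61,26)),((122,122),(195,79,26)),((465,52),(195,-61,26))]
S=[((343,80),(-4,79,26)),((112,175),(-4,-61,26)),((335,387),(195,-59,26)),((583,268),(195,77,26)),((270,152),(0,31,5)),((500,340),(195,31,5)),((385,398),(195,-31,5))]
def pose(p): return R.from_euler('z',p[3]).as_matrix()@R.from_euler('y',-.34).as_matrix(),p[:3]
def res(p,full=0):
    M,o=pose(p);r=[]
    for d,L,off in((t,T,(95,205)),(s,S,(360,140))):
        uv=np.array([a for a,_ in L])/5.+off; r.append((proj(d,np.array([b for _,b in L])@M.T+o)-uv))
    return np.vstack(r) if full else np.vstack(r).ravel()
f=least_squares(res,[350,150,40,.2],loss='soft_l1');print(f.x,np.round(res(f.x,1),1).tolist())
M,o=pose(f.x);print("load floor",M@[165,0,0]+o,"axis",M@[165,0,12]+o,'yaw deg',np.degrees(f.x[3]))
for n,u,v in(("L",(100,468),(482,75)),("R",(620,376),(100,233))):
    a=back(t,np.array(u)/5.+(95,205),84);b=back(s,np.array(v)/5.+(360,140),84);print(n,a,b)
print("hingeR cap",back(t,np.array((612,178))/5.+(95,205),33),back(s,np.array((178,428))/5.+(360,140),33))
E
```

```text
[3.92648011e+02 1.76251935e+02 1.88519257e+01 1.56427024e-01] [[-0.4, -0.5], [-1.1, 0.1], [-0.5, -0.6], [-0.3, -1.0], [-0.2, -1.4], [-0.8, -1.3], [-1.2, 0.3], [-1.9, 2.3], [-1.3, 0.2], [-1.7, 0.1], [-1.1, -1.2], [-1.5, 1.1], [-1.4, -0.4], [-1.6, 0.8], [-0.9, -1.0]]
load floor [546.30324404 200.48575181  73.8772959 ] axis [542.35026058 199.86230493  85.19035189] yaw deg 8.962608248352351
L [[412.18644885 297.14929759  84.        ]] [[415.40213538 302.68283731  84.        ]]
R [[446.06618881  81.83896867  84.        ]] [[450.31078362  83.91272221  84.        ]]
hingeR cap [[530.36089815  93.67882258  33.        ]] [[537.31119143  97.15267796  33.        ]]
```

```bash
python3 - <<'E'
from h import *
from scipy.optimize import least_squares
from scipy.spatial.transform import Rotation as R
t,s=load("top0"),load("scene0")
T=[((247,92),(195,31,5)),((398,63),(195,-31,5)),((362,518),(0,31,5)),((502,495),(0,-31,5)),((242,570),(-4,79,26)),((568,512),(-4,-61,26)),((122,122),(195,79,26))]
S=[((343,80),(-4,79,26)),((112,175),(-4,-61,26)),((335,387),(195,-59,26)),((583,268),(195,77,26)),((270,152),(0,31,5)),((500,340),(195,31,5)),((385,398),(195,-31,5))]
def pose(p): return R.from_euler('z',p[3]).as_matrix()@R.from_euler('y',-.34).as_matrix(),p[:3]
px=lambda a,off:(np.array(a)+.5)/5-.5+off
def res(p,full=0):
    M,o=pose(p);r=[]
    for d,L,off,b in((t,T,(95,205),p[4:6]),(s,S,(360,140),-p[4:6])):
        uv=px([a for a,_ in L],off); r.append((proj(d,np.array([b for _,b in L])@M.T+o+[*b,0])-uv))
    r=np.vstack(r);return r if full else np.r_[r.ravel(),p[4:6]*.5]
f=least_squares(res,[350,150,40,.2,0,0],loss='soft_l1');print(f.x,np.round(res(f.x,1),1).tolist())
M,o=pose(f.x);print("load axis",M@[165,0,12]+o,'yaw deg',np.degrees(f.x[3]))
for n,u,v in(("L",(100,468),(482,75)),("R",(620,376),(100,233)),):
    a=back(t,px(u,(95,205)),84);b=back(s,px(v,(360,140)),84);print(n,a,b)
print("hingeR cap",back(t,px((612,178),(95,205)),33),back(s,px((178,428),(360,140)),33))
np.save("lane.npy",f.x)
d=grab("wrist","w0");print(d["pose"],d["camera_matrix"])
E
```

```text
[ 3.93518092e+02  1.75943103e+02  2.33900029e+01  1.52186661e-01
 -1.36709136e+00 -1.10593401e+00] [[0.3, -0.2], [-0.2, 0.5], [-0.0, 0.1], [0.2, -0.2], [0.1, -0.7], [-0.2, -0.4], [-0.6, 0.5], [0.1, 0.2], [-0.5, -0.1], [0.0, -1.2], [-0.0, 1.3], [-0.1, -0.5], [-0.3, 1.0], [0.3, -0.8]]
load axis [543.31911251 198.91847019  89.72842913] yaw deg 8.719653366791682
L [[413.02621168 297.97433713  84.        ]] [[413.92945802 302.26992347  84.        ]]
R [[446.90891726  82.65916943  84.        ]] [[448.91101581  83.4145909   84.        ]]
hingeR cap [[531.24644579  94.53816544  33.        ]] [[535.95989239  96.65042844  33.        ]]
[[ 4.09284871e-01  8.76316591e-01  2.54077009e-01  3.30592649e+02]
 [-9.12406126e-01  3.93393783e-01  1.12944204e-01 -5.63689444e+02]
 [-9.77436038e-04 -2.78047774e-01  9.60566749e-01  3.72057441e+02]
 [ 0.00000000e+00  0.00000000e+00  0.00000000e+00  1.00000000e+00]] [[359.10285021   0.         314.87860663]
 [  0.         359.10285021 233.27225349]
 [  0.           0.           1.        ]]
```

```bash
cat >> h.py <<'E'
def need(x,y,z,yaw):
    "spin to do first, then tool-frame shift in cm"
    o=monitor.observe();p=o["tool_pos"];c=np.degrees(o["orientation"][2])
    sp=(c-yaw+180)%360-180;w=np.radians(yaw);d=np.array([x,y])-p[:2]
    print("t",round(o["time_s"],2),"at",p.round(1),"yaw",round(c,1),"q7",o["joint_pos"][6].round(2),"F",o["contact_force"].round(1),"gap",round(o["finger_gap"],3))
    print("spin %.1f  tx %.2f ty %.2f tz %.2f"%(sp,(d@[np.cos(w),np.sin(w)])/10,(d@[np.sin(w),-np.cos(w)])/10,(p[2]-z)/10))
E
```

Request:
{"fn": "step_arm", "kwargs": {"series": [[[0,0,0.5,-6.8,120],[0,0,0.5,-6.8,120],[0,0,0.5,-6.8,120],[0,0,0.5,-6.8,120],[0,0,0.5,-6.8,120],[0,0,0.5,-6.8,120],[0,0,0.5,-6.8,120],[0,0,0.5,-6.8,120],[0,0,0.5,-6.8,120],[0,0,0.5,-6.8,120],[0,0,0.5,-6.5,120],[0,3.5,0,0,120],[0,3.5,0,0,120],[0,3.5,0,0,120],[0,3.5,0,0,120],[0,3.5,0,0,120],[0,3.5,0,0,120],[0,3.5,0,0,120],[0,3.5,0,0,120]]], "squeeze": 40}}

```text
time_s: 1.73
tool_pos: [544.2, -550.3, 175.8]
orientation: [-3.141, -0.001, 1.722]
contact_force: [0.9, -0.4, -0.3]
finger_gap: 0.53
```

Request:
{"fn": "step_arm", "kwargs": {"series": [[[3.2,0,0,0,120],[3.2,0,0,0,120],[3.2,0,0,0,120],[3.2,0,0,0,120],[3.2,0,0,0,120],[3.2,0,0,0,120],[3.2,0,0,0,120],[3.2,0,0,0,120],[3.2,0,0,0,120],[3.2,0,0,0,120],[3.2,0,0,0,120],[3.2,0,0,0,120],[3.2,0,0,0,120],[3.2,0,0,0,120],[3.2,0,0,0,120],[3.2,0,0,0,120],[3.2,0,0,0,120],[3.2,0,0,0,120],[3.2,0,0,0,120],[3.2,0,0,0,120]]]}}

```text
time_s: 3.4
tool_pos: [446.0, 83.2, 176.3]
orientation: [-3.142, 0.0, 1.722]
contact_force: [0.8, 0.8, -0.3]
finger_gap: 0.527
```

```bash
python3 - <<'E'
from h import *
d=grab("wrist","w1");cv2.imwrite("pics/w1.png",d["color"][...,::-1])
need(448,83,36,98.7)
print(proj(d,[[448,83,84],[448,83,30],[413.5,300,84]]))
E
```

```text
t 3.45 at [445.2  91.1 176.7] yaw 99.2 q7 -0.32 F [-0.9  6.6  0.4] gap 0.527
spin 0.5  tx -0.84 ty 0.15 tz 14.07
[[ 317.40008719  237.96519327]
 [ 316.9194498   218.87979118]
 [ 315.321158   -174.12665522]]
```

View pics/w1.png

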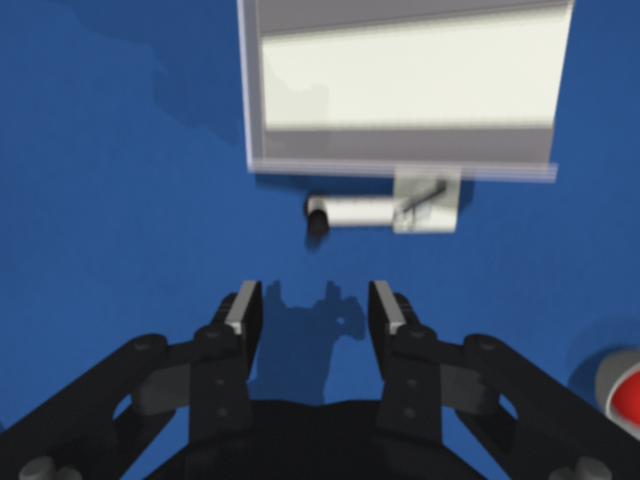

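Request:
{"fn": "step_arm", "kwargs": {"series": [[[0,0,1,0.5,120],[0,0,1,0,120],[0,0,1,0,120],[0,0,1,0,120],[0,0,0,0,120],[0,0,0,0,120],[0,0,0,0,120],[0,0,0,0,120]]]}}

```text
time_s: 4.12
tool_pos: [447.0, 81.9, 136.9]
orientation: [3.14, -0.0, 1.713]
contact_force: [-0.5, 0.9, 0.9]
finger_gap: 0.53
```

```bash
python3 - <<'E'
from h import *
d=grab("wrist","w2");
c=d["color"][:270].max(2)<45
n,l,s,ce=cv2.connectedComponentsWithStats(c.astype(np.uint8));
print([(s[i].tolist(),ce[i].round(1).tolist()) for i in range(1,n) if s[i,4]>60])
need(448,83,36,98.7)
print(proj(d,[[448,83,84],[448,83,30]]).round(1))
E
```

```text
[([302, 203, 28, 61, 1040], [315.9, 236.8])]
t 4.17 at [447.   81.8 136.9] yaw 98.2 q7 -0.36 F [-0.3  0.1  0.8] gap 0.529
spin -0.5  tx 0.10 ty 0.12 tz 10.09
[[316.5 255.5]
 [316.1 230.1]]
```

Request:
{"fn": "step_arm", "kwargs": {"series": [[[0.25,0.1,1.7,0,120],[0,0,1.7,0,120],[0,0,1.7,0,120],[0,0,1.7,0,120],[0,0,1.7,0,120],[0,0,1.6,0,120],[0,0,0,0,120],[0,0,0,0,255],[0,0,0,0,255],[0,0,0,0,255],[0,0,0,0,255],[0,0,0,0,255],[0,0,0,0,255],[0,0,0,0,255],[0,0,0,0,255]]]}}

```text
time_s: 5.42
tool_pos: [448.2, 84.7, 36.3]
orientation: [3.139, -0.0, 1.713]
contact_force: [0.3, 0.3, 7.3]
finger_gap: 0.175
```

```bash
python3 - <<'E'
from h import *
need(448,83,36,98.7)
p=monitor.observe()["tool_pos"][:2]
y=np.radians(8.72)
for s,n in((1,"R"),(-1,"L")):
    P=p if s==1 else np.array([413.5,300]); H=P+85*np.array([np.cos(y),np.sin(y)])
    Q=[H+85*np.array([np.cos(a),np.sin(a)]) for a in np.pi+y+s*np.linspace(0,1.52,17)]
    print(n,H.round(1),Q[-1].round(1))
    w=np.radians(98.7);D=np.diff(Q,axis=0)@np.array([[np.cos(w),np.sin(w)],[np.sin(w),-np.cos(w)]])
    D=D/10;print(D.T.round(2).tolist())
E
```

```text
t 5.42 at [448.2  84.7  36.3] yaw 98.2 q7 -0.46 F [0.3 0.3 7.3] gap 0.175
spin -0.5  tx -0.16 ty -0.05 tz 0.03
R [532.2  97.6] [540.8  13. ]
[[-0.81, -0.8, -0.78, -0.76, -0.73, -0.7, -0.66, -0.61, -0.56, -0.5, -0.44, -0.37, -0.3, -0.23, -0.15, -0.08], [0.04, 0.11, 0.19, 0.26, 0.33, 0.4, 0.47, 0.53, 0.58, 0.63, 0.68, 0.72, 0.75, 0.77, 0.79, 0.8]]
L [497.5 312.9] [480.4 396.1]
[[0.81, 0.8, 0.78, 0.76, 0.73, 0.7, 0.66, 0.61, 0.56, 0.5, 0.44, 0.37, 0.3, 0.23, 0.16, 0.08], [0.04, 0.11, 0.19, 0.26, 0.33, 0.4, 0.47, 0.53, 0.58, 0.63, 0.68, 0.72, 0.75, 0.77, 0.79, 0.8]]
```

Request:
{"fn": "step_arm", "kwargs": {"series": [[[-0.81,0.04,0,0,255],[-0.8,0.11,0,0,255],[-0.78,0.19,0,0,255],[-0.76,0.26,0,0,255],[-0.73,0.33,0,0,255],[-0.7,0.4,0,0,255],[-0.66,0.47,0,0,255],[-0.61,0.53,0,0,255],[-0.56,0.58,0,0,255],[-0.5,0.63,0,0,255],[-0.44,0.68,0,0,255],[-0.37,0.72,0,0,255],[-0.3,0.75,0,0,255],[-0.23,0.77,0,0,255],[-0.15,0.79,0,0,255],[-0.08,0.6,0,0,255],[0,0,0,0,255],[0,0,0,0,255],[0,0,0,0,255]]]}}

```text
time_s: 7.0
tool_pos: [538.0, 8.4, 36.1]
orientation: [3.14, 0.004, 1.711]
contact_force: [2.9, -5.7, 3.0]
finger_gap: 0.178
```

```bash
python3 - <<'E'
from h import *
need(540.8,13,36,98.7)
E
```

```text
t 7.0 at [538.    8.4  36.1] yaw 98.0 q7 -0.28 F [ 2.9 -5.7  3. ] gap 0.178
spin -0.7  tx 0.41 ty 0.34 tz 0.01
```

Request:
{"fn": "step_arm", "kwargs": {"series": [[[0.2,0.3,0,0,255],[0,0.2,0,0,255],[0,0,0,0,255],[0,0,0,0,100],[0,0,0,0,100],[0,0,0,0,100],[0,0,0,0,100],[0,0,0,0,100],[0,0,-2.5,0,100],[0,0,-2.5,0,100],[0,0,-2.5,0,120],[0,0,-2.5,0,120],[0,0,0,0,120],[0,0,0,0,120],[0,0,0,0,120]]]}}

```text
time_s: 8.25
tool_pos: [541.1, 14.4, 134.9]
orientation: [-3.141, -0.0, 1.713]
contact_force: [0.1, 0.7, 0.4]
finger_gap: 0.532
```

```bash
python3 - <<'E'
from h import *
d=grab("wrist","w3");cv2.imwrite("pics/w3.png",d["color"][...,::-1])
print(proj(d,[[540.8,13,84],[540.8,13,30],[532,97.6,30]]).round(0).tolist())
need(413.5,300,150,98.7)
E
```

```text
[[314.0, 261.0], [314.0, 234.0], [319.0, 108.0]]
t 8.3 at [540.7  14.3 134.4] yaw 98.2 q7 -0.22 F [-0.4  0.1  0.3] gap 0.524
spin -0.5  tx 30.16 ty -8.26 tz -1.56
```

View pics/w3.png

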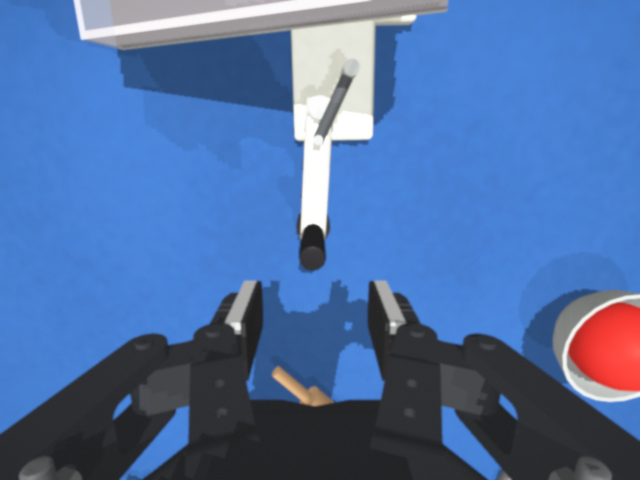

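Request:
{"fn": "step_arm", "kwargs": {"series": [[[0,0,-2,-0.5,120],[0,-0.5,-2,0,120],[2.6,-0.7,0,0,120],[2.6,-0.7,0,0,120],[2.6,-0.7,0,0,120],[2.6,-0.7,0,0,120],[2.6,-0.7,0,0,120],[2.6,-0.7,0,0,120],[2.6,-0.7,0,0,120],[2.6,-0.7,0,0,120],[2.6,-0.7,0,0,120],[2.6,-0.7,0,0,120],[2.6,-0.7,0,0,120],[1.6,-0.1,2,0,120],[0,0,2,0,120],[0,0,0,0,120],[0,0,0,0,120],[0,0,0,0,120],[0,0,0,0,120]]]}}

```text
time_s: 9.88
tool_pos: [414.7, 299.9, 135.9]
orientation: [3.141, -0.0, 1.721]
contact_force: [0.7, -0.2, 0.3]
finger_gap: 0.53
```

```bash
python3 - <<'E'
from h import *
d=grab("wrist","w4")
c=d["color"][:275].max(2)<45
n,l,s,ce=cv2.connectedComponentsWithStats(c.astype(np.uint8));
print([(s[i].tolist(),ce[i].round(1).tolist()) for i in range(1,n) if s[i,4]>60])
need(413.5,300,36,98.7)
print(proj(d,[[413.5,300,84],[413.5,300,30]]).round(1))
E
```

```text
[([301, 222, 23, 26, 398], [312.1, 233.5])]
t 9.93 at [414.8 300.1 136.1] yaw 98.6 q7 -0.81 F [-0.1  0.1 -0.1] gap 0.531
spin -0.1  tx 0.01 ty -0.13 tz 10.01
[[312.4 257.4]
 [312.8 231.5]]
```

```bash
python3 - <<'E'
from h import *
d=load("w4");crop(d,260,190,380,290,6,"w4c")
E
```

```text
(no output)
```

View pics/w4c.png

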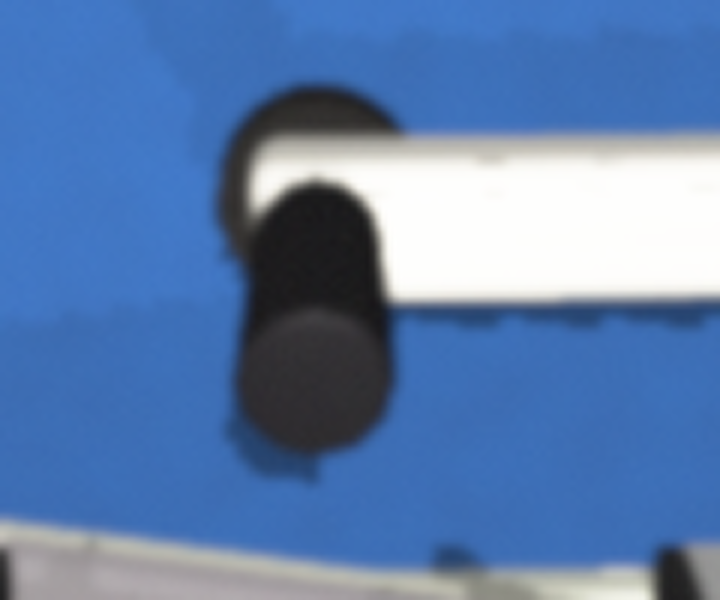

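Request:
{"fn": "step_arm", "kwargs": {"series": [[[0.2,-0.1,1.7,0,120],[0,0,1.7,0,120],[0,0,1.7,0,120],[0,0,1.7,0,120],[0,0,1.7,0,120],[0,0,1.5,0,120],[0,0,0,0,120],[0,0,0,0,255],[0,0,0,0,255],[0,0,0,0,255],[0,0,0,0,255],[0,0,0,0,255],[0,0,0,0,255],[0,0,0,0,255]]]}}

```text
time_s: 11.1
tool_pos: [412.9, 302.5, 36.5]
orientation: [3.141, -0.001, 1.722]
contact_force: [-1.3, -0.2, 7.7]
finger_gap: 0.171
```

Request:
{"fn": "step_arm", "kwargs": {"series": [[[0.81,0.04,0,0,255],[0.8,0.11,0,0,255],[0.78,0.19,0,0,255],[0.76,0.26,0,0,255],[0.73,0.33,0,0,255],[0.7,0.4,0,0,255],[0.66,0.47,0,0,255],[0.61,0.53,0,0,255],[0.56,0.58,0,0,255],[0.5,0.63,0,0,255],[0.44,0.68,0,0,255],[0.37,0.72,0,0,255],[0.3,0.75,0,0,255],[0.23,0.77,0,0,255],[0.16,0.79,0,0,255],[0,0.7,0,0,255],[-0.1,0.3,0,0,255],[0,0,0,0,255],[0,0,0,0,255]]]}}

```text
time_s: 12.68
tool_pos: [475.6, 410.4, 37.0]
orientation: [-3.141, -0.02, 1.729]
contact_force: [-11.3, 19.8, -2.1]
finger_gap: 0.161
```

```bash
python3 - <<'E'
from h import *
need(480.4,396.1,36,98.7)
E
```

```text
t 12.68 at [475.6 410.4  37. ] yaw 99.1 q7 -0.86 F [-11.3  19.8  -2.1] gap 0.161
spin 0.4  tx -1.49 ty 0.26 tz 0.10
```

Request:
{"fn": "step_arm", "kwargs": {"series": [[[-0.5,0,0,0,255],[0,0,0,0,255],[0,0,0,0,255],[0,0,0,0,255]]]}}

```text
time_s: 13.02
tool_pos: [475.6, 410.4, 37.2]
orientation: [3.14, -0.027, 1.732]
contact_force: [-11.8, 27.2, -7.4]
finger_gap: 0.16
```

```bash
python3 - <<'E'
from h import *
need(480.4,396.1,36,98.7)
d=grab("top","t1");crop(d,60,190,180,290,5,"t1c")
E
```

```text
t 13.02 at [475.6 410.4  37.2] yaw 99.2 q7 -0.86 F [-11.8  27.2  -7.4] gap 0.16
spin 0.5  tx -1.49 ty 0.26 tz 0.12
```

View pics/t1c.png

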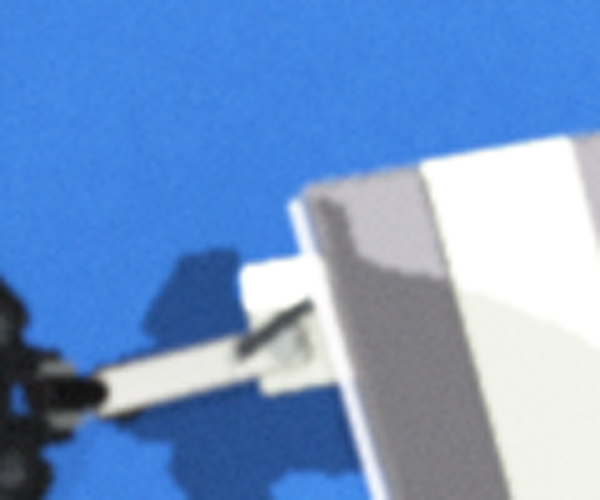

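Request:
{"fn": "step_arm", "kwargs": {"series": [[[0,0,0,0,100],[0,0,0,0,100],[0,0,0,0,100],[0,0,0,0,100],[0,0,0,0,100],[0,0,0,0,100]]]}}

```text
time_s: 13.57
tool_pos: [483.2, 391.0, 35.4]
orientation: [3.141, 0.001, 1.721]
contact_force: [0.1, 0.1, -0.3]
finger_gap: 0.609
```

```bash
python3 - <<'E'
from h import *
o=monitor.observe();print(o["joint_pos"].round(3))
need(480.4,396.1,36,98.7)
E
```

```text
[-0.582  0.852 -0.238  1.732  0.322  0.596 -0.86 ]
t 13.57 at [483.2 391.   35.4] yaw 98.6 q7 -0.86 F [ 0.1  0.1 -0.3] gap 0.609
spin -0.1  tx 0.55 ty -0.20 tz -0.06
```

Request:
{"fn": "step_arm", "kwargs": {"series": [[[0,0,-2.5,0,100],[0,0,-2.5,0,100],[0,0,-2.5,0,100],[0,0,-2.5,0,100],[0,0,0,0,60],[0,0,0,0,60],[0,0,0,0,60]]]}}

```text
time_s: 14.15
tool_pos: [482.4, 391.1, 134.9]
orientation: [-3.141, 0.001, 1.721]
contact_force: [-0.7, -0.8, -0.3]
finger_gap: 0.763
```

```bash
python3 - <<'E'
from h import *
d=grab("wrist","w5");cv2.imwrite("pics/w5.png",d["color"][...,::-1])
print(proj(d,[[480.4,396.1,84],[480.4,396.1,30],[497.5,312.9,30]]).round(0).tolist())
o=monitor.observe();need(440,-283.5,100,-15.4)
E
```

```text
[[312.0, 250.0], [313.0, 225.0], [319.0, 331.0]]
t 14.2 at [482.1 390.9 134.3] yaw 98.6 q7 -0.82 F [ 0.5 -0.2  0.2] gap 0.766
spin 114.0  tx 13.85 ty 66.14 tz 3.43
```

View pics/w5.png

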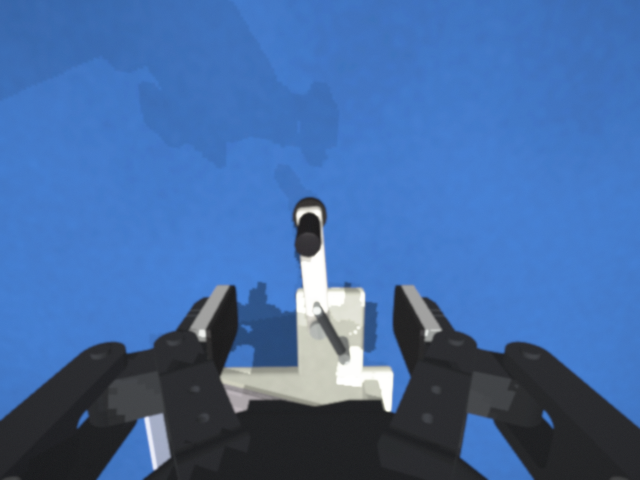

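Request:
{"fn": "step_arm", "kwargs": {"series": [[[0,0,-2,0,60],[-1,0,-2,0,60],[-3.5,0.08,0,0,60],[-3.5,0.08,0,0,60],[-3.5,0.08,0,0,60],[-3.5,0.08,0,0,60],[-3.5,0.08,0,0,60],[-3.5,0.08,0,0,60],[-3.5,0.08,0,0,60],[-3.5,0.08,0,0,60],[-3.5,0.08,0,0,60],[-3.5,0.08,0,0,60],[-3.5,0.08,0,0,60],[-3.5,0.08,0,0,60],[-3.5,0.08,0,0,60],[-3.5,0.08,0,0,60],[-3.5,0.08,0,0,60],[-2,0.08,0,0,60],[-0.5,0,0,0,60]]]}}

```text
time_s: 15.78
tool_pos: [578.5, -165.9, 173.4]
orientation: [-3.139, 0.002, 1.715]
contact_force: [0.6, -1.1, -0.1]
finger_gap: 0.763
```

Request:
{"fn": "step_arm", "kwargs": {"series": [[[0,0,1,-7,60],[0,0,1,-7,60],[0,0,1,-7,60],[0,0,1,-7,60],[0,0,1,-7,60],[0,0,1,-7,60],[0,0,1,-2.4,60],[0,0,1,0,60],[0,0,0,0,60],[0,0,0,0,60],[0,0,0,0,60]]]}}

```text
time_s: 16.7
tool_pos: [579.8, -159.4, 95.5]
orientation: [3.141, 0.0, 2.496]
contact_force: [0.0, 1.1, 0.4]
finger_gap: 0.767
```

```bash
cat >> h.py <<'E'
B=lambda c:c[0]>330 and c[0]<760 and c[1]<-60
def see(n):
    return [b for b in bails(grab(n),keep=B,amin=100)]
E
python3 - <<'E'
from h import *
need(578.2,-160.8,2.5,143)
print(*see("top"),sep="\n")
d=grab("wrist","w6");print("wrist");print(*bails(d,amin=400),sep="\n")
E
```

```text
t 16.7 at [ 579.8 -159.4   95.5] yaw 143.0 q7 0.67 F [0.  1.1 0.4] gap 0.767
spin 0.0  tx 0.05 ty -0.21 tz 9.30
(array([ 565.8, -435.4]), -152.5, 66, 48, 57, np.int32(396))
(array([ 443.5, -418.5]), 108.0, 68, 48, 59, np.int32(365))
wrist
(array([ 446.1, -282.6]), -18.6, 61, 40, 47, np.int32(4726))
(array([ 579.8, -160.6]), 143.1, 68, 50, 63, np.int32(4238))
```

Request:
{"fn": "step_arm", "kwargs": {"series": [[[0,-0.14,2,0,100],[0,0,2,0,100],[0,0,2,0,100],[0,0,1.8,0,100],[0,0,1.5,0,100],[0,0,0,0,100],[0,0,0,0,100],[0,0,0,0,255],[0,0,0,0,255],[0,0,0,0,255],[0,0,0,0,255],[0,0,0,0,255],[0,0,0,0,255],[0,0,0,0,255],[0,0,-2,0,255],[0,0,-2,0,255],[0,0,0,0,255],[0,0,0,0,255]]], "squeeze": 50}}

```text
time_s: 18.3
tool_pos: [579.6, -161.3, 43.5]
orientation: [3.141, 0.002, 2.497]
contact_force: [-0.6, 0.3, -0.5]
finger_gap: 0.242
```

```bash
python3 - <<'E'
from h import *
p=np.load("lane.npy");from scipy.spatial.transform import Rotation as R
M=R.from_euler('z',p[3]).as_matrix()@R.from_euler('y',-.34).as_matrix()
a=M@[168,0,12]+p[:3];print(a)
need(a[0],a[1],a[2],98.7)
d=grab("wrist","w7");cv2.imwrite("pics/w7.png",d["color"][...,::-1])
E
```

```text
[546.11468727 199.34723467  90.7288904 ]
t 18.3 at [ 579.6 -161.3   43.5] yaw 143.0 q7 0.63 F [-0.6  0.3 -0.5] gap 0.242
spin 44.3  tx 36.15 ty 2.15 tz -4.72
```

View pics/w7.png

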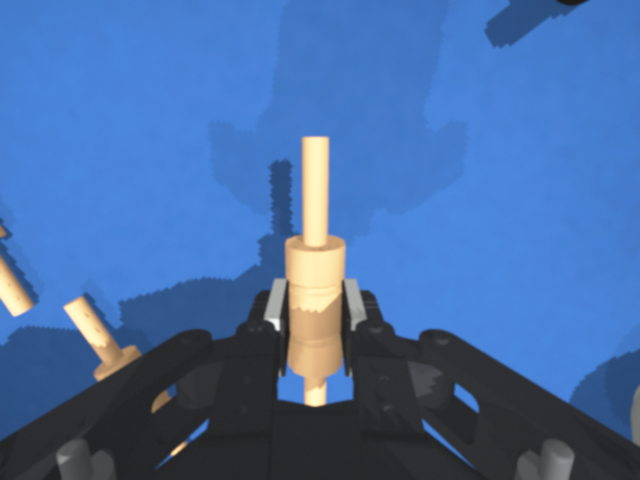

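Request:
{"fn": "step_arm", "kwargs": {"series": [[[0,0,-2,6.4,255],[0,0,-2,6.4,255],[0,0,-2,6.4,255],[0,0,-2,6.4,255],[0,0,-2,6.4,255],[0,0,-1,6.2,255],[0,0,0,6.1,255],[2,0.2,0,0,255],[3,0.2,0,0,255],[3.5,0.2,0,0,255],[3.5,0.2,0,0,255],[3.5,0.2,0,0,255],[3.5,0.2,0,0,255],[3.5,0.2,0,0,255],[3.5,0.2,0,0,255],[3.5,0.2,0,0,255],[3,0.2,0,0,255],[2,0.15,0,0,255],[1.15,0,0,0,255]]]}}

```text
time_s: 19.93
tool_pos: [544.3, 198.4, 151.4]
orientation: [-3.14, -0.001, 1.728]
contact_force: [0.9, 0.3, -1.0]
finger_gap: 0.24
```

Request:
{"fn": "step_arm", "kwargs": {"series": [[[0,0,1.5,0,255],[0,0,1.5,0,255],[0,0,0.5,0,255],[0,0,0,0,255],[0,0,0,0,255],[0,0,0,0,255]]]}}

```text
time_s: 20.43
tool_pos: [546.2, 194.2, 117.8]
orientation: [3.141, 0.0, 1.723]
contact_force: [0.3, -0.1, 0.1]
finger_gap: 0.248
```

```bash
python3 - <<'E'
from h import *
need(546.1,199.3,88,98.7)
d=grab("wrist","w8");cv2.imwrite("pics/w8.png",d["color"][...,::-1])
print(*see("top"),sep="\n")
E
```

```text
t 20.43 at [546.2 194.2 117.8] yaw 98.7 q7 -0.5 F [ 0.3 -0.1  0.1] gap 0.248
spin 0.0  tx 0.50 ty 0.07 tz 2.98
(array([ 579.9, -290.9]), 167.7, 65, 47, 56, np.int32(366))
(array([ 566.7, -435.4]), -152.4, 67, 48, 55, np.int32(371))
(array([ 437.6, -283.9]), -15.8, 66, 48, 58, np.int32(373))
(array([ 443.7, -418.9]), 108.0, 68, 49, 60, np.int32(367))
```

View pics/w8.png

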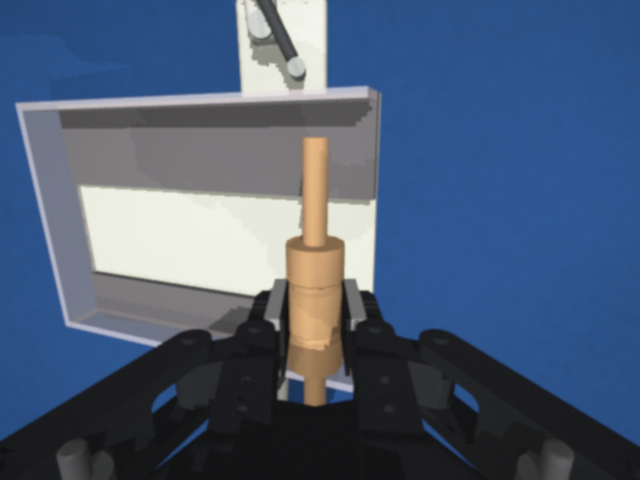

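```bash
python3 - <<'E'
from h import *
from scipy.spatial.transform import Rotation as R
p=np.load("lane.npy");M=R.from_euler('z',p[3]).as_matrix()@R.from_euler('y',-.34).as_matrix()
d=load("w8")
print(proj(d,np.array([(195,31,5),(0,31,5),(100,31,5),(195,79,26),(-4,79,26),(0,-31,5),(195,-61,26)])@M.T+p[:3]).round(0).tolist())
c=d["color"].astype(int).sum(2)
for u in (120,200,260,360):print(u,c[170:215:3,u].tolist())
t=monitor.observe()["tool_pos"]
w=np.radians(98.7);ax=np.array([np.cos(w),np.sin(w),0]);c0=t+[0,0,8.5]
print(proj(d,[c0+27*ax+[0,0,12],c0+67*ax+[0,0,0],c0+67*ax+[0,0,5],c0+27*ax]).round(0).tolist())
E
```

```text
[[375.0, 206.0], [74.0, 185.0], [205.0, 194.0], [371.0, 93.0], [17.0, 104.0], [90.0, 274.0], [358.0, 398.0]]
120 [379, 377, 378, 379, 380, 399, 519, 701, 705, 703, 705, 705, 705, 704, 705]
200 [366, 370, 369, 368, 367, 369, 371, 431, 570, 687, 686, 687, 709, 713, 712]
260 [370, 369, 370, 370, 370, 369, 368, 370, 421, 489, 683, 686, 686, 685, 687]
360 [355, 358, 358, 356, 356, 356, 359, 357, 359, 361, 428, 479, 677, 682, 680]
[[315.0, 256.0], [315.0, 139.0], [315.0, 140.0], [315.0, 245.0]]
```

Request:
{"fn": "step_arm", "kwargs": {"series": [[[0.3,0,1,0,255],[0.3,0.1,1,0,255],[0,0,0.6,0,255],[0,0,0.4,0,255],[0,0,0,0,255],[0,0,0,0,255],[0,0,0,0,255],[0,0,0,0,90],[0,0,0,0,90],[0,0,0,0,90],[0,0,0,0,90],[0,0,-0.7,0,90],[0,0,-1.5,0,90],[0,0,-2,0,90],[0,0,-2,0,90],[0,0,0,0,60],[0,0,0,0,60],[0,0,0,0,60],[0,0,0,0,60]]]}}

```text
time_s: 22.12
tool_pos: [545.1, 200.4, 148.6]
orientation: [-3.14, 0.001, 1.724]
contact_force: [0.0, -0.7, 0.8]
finger_gap: 0.763
```

```bash
cat >> h.py <<'E'
from scipy.spatial.transform import Rotation as R
LP=np.load("lane.npy");LM=R.from_euler('z',LP[3]).as_matrix()@R.from_euler('y',-.34).as_matrix()
def inlane(d):
    "bail-coloured pixels on the chute -> lane coordinates on plane z=12"
    m=cv2.inRange(cv2.cvtColor(d["color"],cv2.COLOR_RGB2HSV),(8,50,90),(28,220,255))
    m=cv2.morphologyEx(m,cv2.MORPH_OPEN,np.ones((2,2)))
    n,l,s,c=cv2.connectedComponentsWithStats(m)
    K=d["camera_matrix"];o=LM.T@(d["pose"][:3,3]-LP[:3])
    for i in range(1,n):
        if s[i,4]<60:continue
        v,u=np.nonzero(l==i)
        r=np.c_[(u-K[0,2])/K[0,0],-(v-K[1,2])/K[1,1],-np.ones(len(u))]@d["pose"][:3,:3].T@LM
        P=o+r*((12-o[2])/r[:,2])[:,None];mu=P.mean(0)
        if -30<mu[0]<220 and abs(mu[1])<90: print("lane blob x %.0f..%.0f y %.0f..%.0f n %d"%(P[:,0].min(),P[:,0].max(),P[:,1].min(),P[:,1].max(),s[i,4]))
E
python3 - <<'E'
from h import *
need(580.7,-290.3,90,167.8)
d=grab("wrist","w9");cv2.imwrite("pics/w9.png",d["color"][...,::-1]);inlane(d)
inlane(grab("scene","s9"))
E
```

```text
t 22.12 at [545.1 200.4 148.6] yaw 98.8 q7 -0.49 F [ 0.  -0.7  0.8] gap 0.763
spin -69.0  tx -13.85 ty -47.21 tz 5.86
lane blob x -7..30 y -50..69 n 4229
lane blob x -1..34 y -46..71 n 226
```

View pics/w9.png

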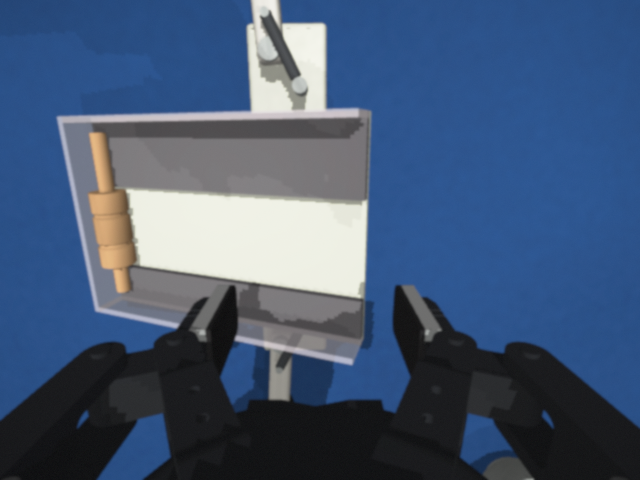

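Request:
{"fn": "step_arm", "kwargs": {"series": [[[-2,-0.26,0,0,60],[-3.5,-0.26,0,0,60],[-3.5,-0.26,0,0,60],[-3.5,-0.26,0,0,60],[-3.5,-0.26,0,0,60],[-3.5,-0.26,0,0,60],[-3.5,-0.26,0,0,60],[-3.5,-0.26,0,0,60],[-3.5,-0.26,0,0,60],[-3.5,-0.26,0,0,60],[-3.5,-0.26,0,0,60],[-3.5,-0.26,0,0,60],[-3.5,-0.26,0,0,60],[-3.5,-0.26,0,0,60],[-1.5,-0.26,0,0,60]]]}}

```text
time_s: 23.47
tool_pos: [580.6, -296.1, 148.2]
orientation: [-3.14, 0.003, 1.718]
contact_force: [0.4, -1.1, -0.2]
finger_gap: 0.765
```

Request:
{"fn": "step_arm", "kwargs": {"series": [[[0,0,0.6,-7,60],[0,0,0.6,-7,60],[0,0,0.6,-7,60],[0,0,0.6,-7,60],[0,0,0.6,-7,60],[0,0,0.6,-7,60],[0,0,0.6,-7,60],[0,0,0.6,-7,60],[0,0,0.5,-7,60],[0,0,0.5,-6,60],[0,0,0,0,60],[0,0,0,0,60],[0,0,0,0,60]]]}}

```text
time_s: 24.55
tool_pos: [581.9, -289.1, 91.3]
orientation: [3.141, -0.0, 2.926]
contact_force: [-0.2, -0.6, -0.1]
finger_gap: 0.766
```

```bash
python3 - <<'E'
from h import *
d=grab("wrist");r=bails(d,amin=400);print(*r,sep="\n")
p=monitor.observe()["tool_pos"];b=min(r,key=lambda b:np.hypot(*(b[0]-p[:2])))
need(*b[0],3,b[1])
E
```

```text
(array([ 445.4, -414.8]), 108.0, 66, 39, 60, np.int32(6447))
(array([ 582.6, -289.9]), 168.0, 68, 50, 63, np.int32(4408))
(array([ 567.5, -434.4]), -152.3, 68, 50, 59, np.int32(5089))
t 24.6 at [ 582.  -289.2   91.5] yaw 167.7 q7 1.25 F [-0.3  0.2  0.1] gap 0.765
spin -0.3  tx -0.07 ty -0.05 tz 8.85
```

Request:
{"fn": "step_arm", "kwargs": {"series": [[[0,-0.05,2,-0.2,100],[0,0,2,0,100],[0,0,2,0,100],[0,0,1.6,0,100],[0,0,1.2,0,100],[0,0,0,0,100],[0,0,0,0,100],[0,0,0,0,255],[0,0,0,0,255],[0,0,0,0,255],[0,0,0,0,255],[0,0,0,0,255],[0,0,0,0,255],[0,0,0,0,255],[0,0,-2,0,255],[0,0,-2,0,255],[0,0,0,0,255]]]}}

```text
time_s: 26.02
tool_pos: [584.2, -290.5, 47.0]
orientation: [-3.141, 0.006, 2.931]
contact_force: [0.7, 0.3, 0.3]
finger_gap: 0.242
```

Request:
{"fn": "step_arm", "kwargs": {"series": [[[0,0,-1.5,6.9,255],[0,0,-1.5,6.9,255],[0,0,-1.5,6.9,255],[0,0,-1.5,6.9,255],[0,0,-1.5,6.9,255],[0,0,-1.5,6.9,255],[0,0,-1.5,6.9,255],[0,0,-0.5,6.9,255],[0,0,0,6.9,255],[0,0,0,6.9,255],[0,0,0,0,255],[0,0,0,0,255]]]}}

```text
time_s: 27.02
tool_pos: [581.5, -289.8, 153.0]
orientation: [-3.141, 0.0, 1.731]
contact_force: [-0.4, 0.1, -0.8]
finger_gap: 0.238
```

```bash
python3 - <<'E'
from h import *
need(546,200.2,118,98.7)
E
```

```text
t 27.02 at [ 581.5 -289.8  153. ] yaw 99.2 q7 0.32 F [-0.4  0.1 -0.8] gap 0.238
spin 0.5  tx 48.97 ty 3.91 tz 3.50
```

Request:
{"fn": "step_arm", "kwargs": {"series": [[[1.5,0.26,0,0.5,255],[3,0.26,0,0,255],[3.5,0.26,0,0,255],[3.5,0.26,0,0,255],[3.5,0.26,0,0,255],[3.5,0.26,0,0,255],[3.5,0.26,0,0,255],[3.5,0.26,0,0,255],[3.5,0.26,0,0,255],[3.5,0.26,0,0,255],[3.5,0.26,0,0,255],[3.5,0.26,0,0,255],[3.5,0.26,0,0,255],[3,0.26,0,0,255],[2,0.27,0,0,255],[0.5,0,0,0,255],[0,0,0,0,255],[0,0,1.75,0,255],[0,0,1.75,0,255],[0,0,0,0,255]]]}}

```text
time_s: 28.68
tool_pos: [547.1, 191.7, 115.4]
orientation: [-3.136, 0.003, 1.717]
contact_force: [-1.1, -0.7, -0.5]
finger_gap: 0.24
```

Request:
{"fn": "step_arm", "kwargs": {"series": [[[0,0,0,0,255],[0,0,0,0,255]]]}}

```text
time_s: 28.85
tool_pos: [549.5, 194.2, 118.8]
orientation: [3.141, 0.0, 1.717]
contact_force: [-0.4, -0.5, 0.4]
finger_gap: 0.247
```

```bash
cat >> h.py <<'E'
def held(d):
    "tip and sides of the held bail in wrist picture, vs good: tip row 138 at col 315"
    m=cv2.inRange(cv2.cvtColor(d["color"],cv2.COLOR_RGB2HSV),(8,50,90),(28,220,255))
    m[:,:250]=0;m[:,380:]=0
    v,u=np.nonzero(m[:260]);print("held tip row",v.min(),"col at tip",u[v<v.min()+15].mean().round(1),"col at 230",u[(v>215)&(v<230)].mean().round(1))
E
python3 - <<'E'
from h import *
held(load("w8"));d=grab("wrist","w10");held(d)
need(546,200.2,88,98.7)
print(*see("top"),sep="\n")
E
```

```text
held tip row 137 col at tip 315.0 col at 230 314.0
held tip row 136 col at tip 315.0 col at 230 314.1
t 28.9 at [549.7 194.7 119.2] yaw 98.4 q7 -0.5 F [-0.2  0.3 -0.4] gap 0.242
spin -0.3  tx 0.60 ty -0.28 tz 3.12
(array([ 566.7, -435.3]), -152.4, 67, 48, 55, np.int32(368))
(array([ 438.1, -284. ]), -15.7, 66, 49, 57, np.int32(367))
(array([ 443.8, -418.9]), 107.9, 68, 49, 60, np.int32(361))
```

Request:
{"fn": "step_arm", "kwargs": {"series": [[[0.3,-0.14,1,-0.3,255],[0.3,-0.14,1,0,255],[0,0,0.6,0,255],[0,0,0.5,0,255],[0,0,0,0,255],[0,0,0,0,255],[0,0,0,0,255]]]}}

```text
time_s: 29.53
tool_pos: [545.4, 201.1, 87.4]
orientation: [3.141, 0.0, 1.724]
contact_force: [0.3, -0.4, -1.3]
finger_gap: 0.241
```

Request:
{"fn": "step_arm", "kwargs": {"series": [[[0,0,0,0,90],[0,0,0,0,90],[0,0,0,0,90],[0,0,0,0,90],[0,0,-0.7,0,90],[0,0,-1.5,0,90],[0,0,-2,0,90],[0,0,-2,0,90],[0,0,0,0,60],[0,0,0,0,60],[0,0,0,0,60],[0,0,0,0,60]]]}}

```text
time_s: 30.53
tool_pos: [544.5, 200.7, 148.6]
orientation: [-3.14, 0.0, 1.724]
contact_force: [0.5, 0.0, -0.2]
finger_gap: 0.765
```

```bash
python3 - <<'E'
from h import *
need(438.9,-283.4,90,98.7)
inlane(grab("wrist","w11"));inlane(grab("scene"))
E
```

```text
t 30.53 at [544.5 200.7 148.6] yaw 98.8 q7 -0.49 F [ 0.5  0.  -0.2] gap 0.765
spin 0.1  tx -46.25 ty -17.76 tz 5.86
lane blob x -7..52 y -50..70 n 7650
lane blob x -1..57 y -46..71 n 361
```

Request:
{"fn": "step_arm", "kwargs": {"series": [[[-1.5,-0.6,0,0,60],[-3.3,-1.27,0,0,60],[-3.3,-1.27,0,0,60],[-3.3,-1.27,0,0,60],[-3.3,-1.27,0,0,60],[-3.3,-1.27,0,0,60],[-3.3,-1.27,0,0,60],[-3.3,-1.27,0,0,60],[-3.3,-1.27,0,0,60],[-3.3,-1.27,0,0,60],[-3.3,-1.27,0,0,60],[-3.3,-1.27,0,0,60],[-3.3,-1.27,0,0,60],[-3.3,-1.27,0,0,60],[-1.85,-0.65,0,0,60]]]}}

```text
time_s: 31.88
tool_pos: [437.9, -287.7, 148.6]
orientation: [-3.14, 0.001, 1.719]
contact_force: [0.5, -0.6, 0.4]
finger_gap: 0.764
```

Request:
{"fn": "step_arm", "kwargs": {"series": [[[0,0,0.4,7.1,60],[0,0,0.4,7.1,60],[0,0,0.4,7.1,60],[0,0,0.4,7.1,60],[0,0,0.4,7.1,60],[0,0,0.4,7.1,60],[0,0,0.4,7.1,60],[0,0,0.4,7.1,60],[0,0,0.4,7.1,60],[0,0,0.4,7.1,60],[0,0,0.4,7.1,60],[0,0,0.4,7.1,60],[0,0,0.4,7.1,60],[0,0,0.3,7.1,60],[0,0,0.3,7.1,60],[0,0,0,7.1,60],[0,0,0,0.8,60],[0,0,0,0,60],[0,0,0,0,60],[0,0,0,0,60]]]}}

```text
time_s: 33.55
tool_pos: [440.1, -283.0, 91.3]
orientation: [-3.141, 0.0, -0.271]
contact_force: [0.7, -0.4, 0.7]
finger_gap: 0.762
```

```bash
cat > fix.py <<'E'
from h import *
d=grab("wrist");r=bails(d,amin=400);print(*r,sep="\n")
p=monitor.observe()["tool_pos"];b=min(r,key=lambda b:np.hypot(*(b[0]-p[:2])))
need(*b[0],3,b[1])
E
python3 fix.py
```

```text
(array([ 446., -418.]), 107.5, 68, 50, 64, np.int32(5517))
(array([ 438.6, -282.8]), -15.5, 68, 50, 62, np.int32(4271))
t 33.6 at [ 440.2 -283.1   91.3] yaw -15.5 q7 -1.06 F [-0.8 -0.6 -1.1] gap 0.764
spin -0.0  tx -0.16 ty 0.01 tz 8.83
```

Request:
{"fn": "step_arm", "kwargs": {"series": [[[-0.13,0,2,0,100],[0,0,2,0,100],[0,0,2,0,100],[0,0,1.6,0,100],[0,0,1.2,0,100],[0,0,0,0,100],[0,0,0,0,100],[0,0,0,0,255],[0,0,0,0,255],[0,0,0,0,255],[0,0,0,0,255],[0,0,0,0,255],[0,0,0,0,255],[0,0,0,0,255],[0,0,-2,0,255],[0,0,-2,0,255],[0,0,0,0,255]]]}}

```text
time_s: 35.02
tool_pos: [440.6, -283.9, 46.3]
orientation: [3.14, -0.005, -0.273]
contact_force: [-0.2, 0.5, -0.4]
finger_gap: 0.243
```

Request:
{"fn": "step_arm", "kwargs": {"series": [[[0,0,-1.1,-7.1,255],[0,0,-1.1,-7.1,255],[0,0,-1.1,-7.1,255],[0,0,-1.1,-7.1,255],[0,0,-1.1,-7.1,255],[0,0,-1.1,-7.1,255],[0,0,-1.1,-7.1,255],[0,0,-1.1,-7.1,255],[0,0,-1.1,-7.1,255],[0,0,-1.1,-7.1,255],[0,0,0,-7.1,255],[0,0,0,-7.1,255],[0,0,0,-7.1,255],[0,0,0,-7.1,255],[0,0,0,-7.1,255],[0,0,0,-7.1,255],[0,0,0,-0.6,255],[0,0,0,0,255],[0,0,0,0,255]]]}}

```text
time_s: 36.6
tool_pos: [438.7, -282.8, 153.2]
orientation: [-3.141, -0.0, 1.717]
contact_force: [0.1, 0.6, -0.2]
finger_gap: 0.242
```

```bash
python3 -c "
from h import *
need(546,200.2,118,98.7)
held(grab('wrist'))"
```

```text
t 36.6 at [ 438.7 -282.8  153.2] yaw 98.4 q7 0.36 F [ 0.1  0.6 -0.2] gap 0.242
spin -0.3  tx 46.12 ty 17.91 tz 3.52
held tip row 141 col at tip 314.0 col at 230 314.4
```

Request:
{"fn": "step_arm", "kwargs": {"series": [[[1.5,0.6,0,-0.3,255],[3.3,1.28,0,0,255],[3.3,1.28,0,0,255],[3.3,1.28,0,0,255],[3.3,1.28,0,0,255],[3.3,1.28,0,0,255],[3.3,1.28,0,0,255],[3.3,1.28,0,0,255],[3.3,1.28,0,0,255],[3.3,1.28,0,0,255],[3.3,1.28,0,0,255],[3.3,1.28,0,0,255],[3.3,1.28,0,0,255],[3.3,1.28,0,0,255],[1.2,0.6,0,0,255],[0.5,0,0,0,255],[0,0,1,0,255],[0,0,1.5,0,255],[0,0,1,0,255],[0,0,0,0,255]]]}}

```text
time_s: 38.32
tool_pos: [542.4, 196.7, 115.6]
orientation: [-3.136, 0.003, 1.723]
contact_force: [-0.5, -1.3, 0.7]
finger_gap: 0.244
```

Request:
{"fn": "step_arm", "kwargs": {"series": [[[0,0,0,0,255],[0,0,0,0,255],[0,0,0,0,255]]]}}

```text
time_s: 38.57
tool_pos: [544.7, 199.8, 118.9]
orientation: [3.141, -0.0, 1.725]
contact_force: [0.5, 0.6, -0.4]
finger_gap: 0.241
```

```bash
python3 - <<'E'
from h import *
d=grab("wrist","w12");held(d)
need(546,200.2,88,98.7)
print(*see("top"),sep="\n")
E
```

```text
held tip row 140 col at tip 314.1 col at 230 314.0
t 38.62 at [544.7 200.  119. ] yaw 98.8 q7 -0.51 F [ 0.2 -0.4  0.4] gap 0.246
spin 0.1  tx 0.00 ty 0.13 tz 3.10
(array([ 566.7, -435.4]), -152.4, 67, 48, 55, np.int32(364))
(array([ 443.6, -418.4]), 108.0, 68, 49, 59, np.int32(360))
```

Request:
{"fn": "step_arm", "kwargs": {"series": [[[0.15,0.1,1,0,255],[0,0,1,0,255],[0,0,0.6,0,255],[0,0,0.5,0,255],[0,0,0,0,255],[0,0,0,0,255],[0,0,0,0,255]]]}}

```text
time_s: 39.25
tool_pos: [545.0, 202.0, 87.3]
orientation: [3.141, -0.0, 1.726]
contact_force: [0.9, 0.4, -0.7]
finger_gap: 0.243
```

Request:
{"fn": "step_arm", "kwargs": {"series": [[[0,0,0,0,90],[0,0,0,0,90],[0,0,0,0,90],[0,0,0,0,90],[0,0,-0.7,0,90],[0,0,-1.5,0,90],[0,0,-2,0,90],[0,0,-2,0,90],[0,0,0,0,60],[0,0,0,0,60],[0,0,0,0,60],[0,0,0,0,60]]]}}

```text
time_s: 40.25
tool_pos: [544.3, 201.5, 148.6]
orientation: [-3.14, 0.0, 1.726]
contact_force: [-0.5, -0.2, -0.4]
finger_gap: 0.765
```

```bash
python3 - <<'E'
from h import *
need(444.9,-418,90,98.7)
inlane(grab("wrist","w13"));inlane(grab("scene"))
E
```

```text
t 40.25 at [544.3 201.5 148.6] yaw 98.9 q7 -0.5 F [-0.5 -0.2 -0.4] gap 0.765
spin 0.2  tx -59.73 ty -19.20 tz 5.86
lane blob x -7..72 y -51..70 n 11117
lane blob x -1..77 y -46..72 n 515
```

Request:
{"fn": "step_arm", "kwargs": {"series": [[[-1.8,-0.6,0,0,60],[-3.4,-1.09,0,0,60],[-3.4,-1.09,0,0,60],[-3.4,-1.09,0,0,60],[-3.4,-1.09,0,0,60],[-3.4,-1.09,0,0,60],[-3.4,-1.09,0,0,60],[-3.4,-1.09,0,0,60],[-3.4,-1.09,0,0,60],[-3.4,-1.09,0,0,60],[-3.4,-1.09,0,0,60],[-3.4,-1.09,0,0,60],[-3.4,-1.09,0,0,60],[-3.4,-1.09,0,0,60],[-3.4,-1.09,0,0,60],[-3.4,-1.09,0,0,60],[-3.4,-1.09,0,0,60],[-3.4,-1.09,0,0,60],[-0.1,-0.1,0,0,60]]]}}

```text
time_s: 41.93
tool_pos: [443.1, -426.8, 148.2]
orientation: [-3.139, 0.005, 1.715]
contact_force: [-1.3, -0.9, -0.3]
finger_gap: 0.766
```

Request:
{"fn": "step_arm", "kwargs": {"series": [[[0,0,1.5,-4.6,60],[0,0,1.5,-4.6,60],[0,0,1.5,0,60],[0,0,1.2,0,60],[0,0,0,0,60],[0,0,0,0,60],[0,0,0,0,60],[0,0,0,0,60]]]}}

```text
time_s: 42.6
tool_pos: [447.7, -417.9, 93.2]
orientation: [3.141, 0.001, 1.886]
contact_force: [0.2, -0.5, -0.0]
finger_gap: 0.763
```

```bash
python3 fix.py
```

```text
(array([ 445.4, -417.8]), 108.1, 68, 50, 63, np.int32(4322))
t 42.65 at [ 447.6 -418.    93.3] yaw 108.1 q7 0.66 F [ 0.1 -0.3  0. ] gap 0.763
spin -0.0  tx 0.09 ty -0.20 tz 9.03
```

Request:
{"fn": "step_arm", "kwargs": {"series": [[[0.05,-0.22,2,0,100],[0,0,2,0,100],[0,0,2,0,100],[0,0,1.7,0,100],[0,0,1.3,0,100],[0,0,0,0,100],[0,0,0,0,100],[0,0,0,0,255],[0,0,0,0,255],[0,0,0,0,255],[0,0,0,0,255],[0,0,0,0,255],[0,0,0,0,255],[0,0,0,0,255],[0,0,-2,0,255],[0,0,-2,0,255]]]}}

```text
time_s: 43.98
tool_pos: [443.9, -417.3, 42.1]
orientation: [-3.14, -0.002, 1.886]
contact_force: [-0.5, -0.8, -0.7]
finger_gap: 0.245
```

Request:
{"fn": "step_arm", "kwargs": {"series": [[[0,0,-2.5,4.7,255],[0,0,-2.5,4.7,255],[0,0,-2.5,0,255],[0,0,-2.5,0,255],[0,0,-1,0,255],[0,0,0,0,255],[0,0,0,0,255],[0,0,0,0,255]]]}}

```text
time_s: 44.65
tool_pos: [443.7, -417.3, 150.8]
orientation: [-3.14, -0.002, 1.722]
contact_force: [-0.6, 0.6, 0.9]
finger_gap: 0.242
```

```bash
python3 -c "
from h import *
need(546,200.2,118,98.7)
held(grab('wrist'))"
```

```text
t 44.65 at [ 443.7 -417.3  150.8] yaw 98.7 q7 0.57 F [-0.6  0.6  0.9] gap 0.242
spin -0.0  tx 59.49 ty 19.45 tz 3.28
held tip row 136 col at tip 314.6 col at 230 314.5
```

Request:
{"fn": "step_arm", "kwargs": {"series": [[[1.7,0.5,0,0,255],[3.3,1.1,0,0,255],[3.4,1.11,0,0,255],[3.4,1.11,0,0,255],[3.4,1.11,0,0,255],[3.4,1.11,0,0,255],[3.4,1.11,0,0,255],[3.4,1.11,0,0,255],[3.4,1.11,0,0,255],[3.4,1.11,0,0,255],[3.4,1.11,0,0,255],[3.4,1.11,0,0,255],[3.4,1.11,0,0,255],[3.4,1.11,0,0,255],[3.4,1.11,0,0,255],[3.4,1.11,0,0,255],[3.4,1.11,0,0,255],[3,1.11,0,0,255],[0.5,0.09,0,0,255],[0,0,0,0,255]]]}}

```text
time_s: 46.37
tool_pos: [546.2, 203.1, 150.8]
orientation: [-3.14, -0.002, 1.727]
contact_force: [-0.1, -1.6, 0.2]
finger_gap: 0.24
```

Request:
{"fn": "step_arm", "kwargs": {"series": [[[0,0,1,0,255],[0,0,1,0,255],[0,0,1,0,255],[0,0,0,0,255],[0,0,0,0,255],[0,0,0,0,255]]]}}

```text
time_s: 46.87
tool_pos: [547.4, 199.0, 122.2]
orientation: [-3.141, 0.0, 1.721]
contact_force: [0.0, 0.7, -0.3]
finger_gap: 0.243
```

```bash
python3 - <<'E'
from h import *
d=grab("wrist","w14");held(d)
need(546,200.2,88,98.7)
print(*see("top"),sep="\n")
E
```

```text
held tip row 135 col at tip 314.9 col at 230 314.0
t 46.92 at [547.6 199.3 122.5] yaw 98.6 q7 -0.51 F [-0.1  0.7 -0.8] gap 0.243
spin -0.1  tx 0.11 ty -0.15 tz 3.45
(array([ 566.7, -435.4]), -152.4, 67, 48, 55, np.int32(361))
```

Request:
{"fn": "step_arm", "kwargs": {"series": [[[0.05,-0.12,1.2,0,255],[0,0,1.2,0,255],[0,0,0.6,0,255],[0,0,0.45,0,255],[0,0,0,0,255],[0,0,0,0,255],[0,0,0,0,255]]]}}

```text
time_s: 47.55
tool_pos: [546.4, 200.1, 88.1]
orientation: [3.141, -0.0, 1.722]
contact_force: [0.1, 0.9, -0.5]
finger_gap: 0.243
```

Request:
{"fn": "step_arm", "kwargs": {"series": [[[0,0,0,0,90],[0,0,0,0,90],[0,0,0,0,90],[0,0,0,0,90],[0,0,-0.7,0,90],[0,0,-1.5,0,90],[0,0,-2,0,90],[0,0,-2,0,90],[0,0,0,0,60],[0,0,0,0,60],[0,0,0,0,60],[0,0,0,0,60]]]}}

```text
time_s: 48.55
tool_pos: [545.5, 199.6, 149.1]
orientation: [-3.14, 0.0, 1.722]
contact_force: [-0.5, 0.3, -0.3]
finger_gap: 0.765
```

```bash
python3 - <<'E'
from h import *
need(567.3,-434.9,90,98.7)
inlane(grab("wrist","w15"));inlane(grab("scene"))
E
```

```text
t 48.55 at [545.5 199.6 149.1] yaw 98.7 q7 -0.5 F [-0.5  0.3 -0.3] gap 0.765
spin -0.0  tx -63.05 ty -7.44 tz 5.91
lane blob x -7..93 y -51..70 n 14946
lane blob x 0..99 y -46..71 n 698
```

Request:
{"fn": "step_arm", "kwargs": {"series": [[[-1.8,-0.2,0,0,60],[-3.5,-0.41,0,0,60],[-3.5,-0.41,0,0,60],[-3.5,-0.41,0,0,60],[-3.5,-0.41,0,0,60],[-3.5,-0.41,0,0,60],[-3.5,-0.41,0,0,60],[-3.5,-0.41,0,0,60],[-3.5,-0.41,0,0,60],[-3.5,-0.41,0,0,60],[-3.5,-0.41,0,0,60],[-3.5,-0.41,0,0,60],[-3.5,-0.41,0,0,60],[-3.5,-0.41,0,0,60],[-3.5,-0.41,0,0,60],[-3.5,-0.41,0,0,60],[-3.5,-0.41,0,0,60],[-3.5,-0.41,0,0,60],[-1.75,-0.27,0,0,60]]]}}

```text
time_s: 50.23
tool_pos: [565.5, -440.6, 148.6]
orientation: [-3.14, 0.003, 1.717]
contact_force: [0.2, -0.5, -0.6]
finger_gap: 0.765
```

Request:
{"fn": "step_arm", "kwargs": {"series": [[[0,0,0.4,-7.1,60],[0,0,0.4,-7.1,60],[0,0,0.4,-7.1,60],[0,0,0.4,-7.1,60],[0,0,0.4,-7.1,60],[0,0,0.4,-7.1,60],[0,0,0.4,-7.1,60],[0,0,0.4,-7.1,60],[0,0,0.4,-7.1,60],[0,0,0.4,-7.1,60],[0,0,0.4,-7.1,60],[0,0,0.4,-7.1,60],[0,0,0.4,-7.1,60],[0,0,0.3,-7.1,60],[0,0,0.3,-7.1,60],[0,0,0.1,-2.4,60],[0,0,0,0,60],[0,0,0,0,60],[0,0,0,0,60],[0,0,0,0,60]]]}}

```text
time_s: 51.9
tool_pos: [567.6, -434.5, 90.8]
orientation: [-3.141, -0.0, -2.661]
contact_force: [-0.7, -0.5, -0.3]
finger_gap: 0.766
```

```bash
python3 fix.py
```

```text
(array([ 569.4, -434. ]), -152.4, 68, 49, 63, np.int32(4187))
t 51.95 at [ 567.6 -434.6   90.9] yaw -152.5 q7 2.11 F [0.3 0.3 0.5] gap 0.761
spin -0.1  tx -0.18 ty -0.03 tz 8.79
```

Request:
{"fn": "step_arm", "kwargs": {"series": [[[-0.1,-0.03,2,0,100],[0,0,2,0,100],[0,0,2,0,100],[0,0,1.6,0,100],[0,0,1.2,0,100],[0,0,0,0,100],[0,0,0,0,100],[0,0,0,0,255],[0,0,0,0,255],[0,0,0,0,255],[0,0,0,0,255],[0,0,0,0,255],[0,0,0,0,255],[0,0,0,0,255],[0,0,-2,0,255],[0,0,-2,0,255],[0,0,0,0,255]]]}}

```text
time_s: 53.37
tool_pos: [571.0, -435.3, 46.9]
orientation: [-3.137, 0.004, -2.661]
contact_force: [1.1, -1.2, 0.2]
finger_gap: 0.239
```

Request:
{"fn": "step_arm", "kwargs": {"series": [[[0,0,-1.1,7.1,255],[0,0,-1.1,7.1,255],[0,0,-1.1,7.1,255],[0,0,-1.1,7.1,255],[0,0,-1.1,7.1,255],[0,0,-1.1,7.1,255],[0,0,-1.1,7.1,255],[0,0,-1.1,7.1,255],[0,0,-1.1,7.1,255],[0,0,-1.1,7.1,255],[0,0,0,7.1,255],[0,0,0,7.1,255],[0,0,0,7.1,255],[0,0,0,7.1,255],[0,0,0,7.1,255],[0,0,0,2.3,255],[0,0,0,0,255],[0,0,0,0,255],[0,0,0,0,255]]]}}

```text
time_s: 54.95
tool_pos: [568.4, -434.2, 152.5]
orientation: [-3.141, -0.0, 1.725]
contact_force: [0.6, 0.1, -0.4]
finger_gap: 0.242
```

```bash
python3 -c "
from h import *
need(546,200.2,118,98.7)
held(grab('wrist'))"
```

```text
t 54.95 at [ 568.4 -434.2  152.5] yaw 98.8 q7 0.52 F [ 0.6  0.1 -0.4] gap 0.242
spin 0.1  tx 63.05 ty 7.38 tz 3.45
held tip row 137 col at tip 315.0 col at 230 314.5
```

Request:
{"fn": "step_arm", "kwargs": {"series": [[[1.8,0.2,0,0,255],[3.4,0.41,0,0,255],[3.5,0.41,0,0,255],[3.5,0.41,0,0,255],[3.5,0.41,0,0,255],[3.5,0.41,0,0,255],[3.5,0.41,0,0,255],[3.5,0.41,0,0,255],[3.5,0.41,0,0,255],[3.5,0.41,0,0,255],[3.5,0.41,0,0,255],[3.5,0.41,0,0,255],[3.5,0.41,0,0,255],[3.5,0.41,0,0,255],[3.5,0.41,0,0,255],[3.5,0.41,0,0,255],[3.5,0.41,0,0,255],[3.3,0.41,0,0,255],[2,0.21,0,0,255],[0,0,0,0,255]]]}}

```text
time_s: 56.67
tool_pos: [544.5, 207.1, 153.3]
orientation: [3.14, -0.005, 1.733]
contact_force: [-0.9, 0.4, -0.9]
finger_gap: 0.246
```

Request:
{"fn": "step_arm", "kwargs": {"series": [[[0,0,1,0,255],[0,0,1,0,255],[0,0,1.2,0,255],[0,0,0,0,255],[0,0,0,0,255],[0,0,0,0,255]]]}}

```text
time_s: 57.17
tool_pos: [545.6, 198.7, 120.5]
orientation: [-3.141, 0.0, 1.723]
contact_force: [0.2, -0.5, 0.3]
finger_gap: 0.241
```

```bash
python3 - <<'E'
from h import *
d=grab("wrist","w16");held(d)
need(546,200.2,88,98.7)
E
```

```text
held tip row 136 col at tip 315.0 col at 230 314.1
t 57.22 at [545.8 199.1 120.9] yaw 98.7 q7 -0.53 F [ 0.6 -0.1  0.1] gap 0.239
spin 0.0  tx 0.11 ty 0.04 tz 3.29
```

Request:
{"fn": "step_arm", "kwargs": {"series": [[[0.08,0.04,1.2,0,255],[0,0,1.2,0,255],[0,0,0.5,0,255],[0,0,0.4,0,255],[0,0,0,0,255],[0,0,0,0,255],[0,0,0,0,255]]]}}

```text
time_s: 57.8
tool_pos: [546.0, 200.6, 88.0]
orientation: [3.141, -0.0, 1.724]
contact_force: [0.3, -0.4, -0.3]
finger_gap: 0.239
```

Request:
{"fn": "step_arm", "kwargs": {"series": [[[0,0,0,0,90],[0,0,0,0,90],[0,0,0,0,90],[0,0,0,0,90],[0,0,-0.7,0,90],[0,0,-1.5,0,90],[0,0,-2,0,90],[0,0,-2,0,90],[0,0,-2,0,60],[-2,0,-2,0,60],[-3,0,0,0,60],[-3,0,0,0,60],[-3,0,0,0,60],[-3,0,0,0,60],[-3,0,0,0,60],[-3,0,0,0,60],[0,0,0,0,60],[0,0,0,0,60],[0,0,0,0,60],[0,0,0,0,60]]]}}

```text
time_s: 59.47
tool_pos: [576.1, 4.5, 190.2]
orientation: [3.141, -0.001, 1.726]
contact_force: [0.2, 0.8, 0.3]
finger_gap: 0.763
```

```bash
python3 - <<'E'
from h import *
need(546,200.2,88,98.7)
inlane(grab("scene","s17"));t=grab("top","t17");inlane(t);print(see("top"))
a=cv2.resize(t["color"][80:320,60:400],(680,480),interpolation=cv2.INTER_CUBIC)
cv2.imwrite("pics/t17.png",a[...,::-1])
E
```

```text
t 59.47 at [576.1   4.5 190.2] yaw 98.9 q7 -0.15 F [0.2 0.8 0.3] gap 0.763
spin 0.2  tx 19.80 ty -0.02 tz 10.22
lane blob x -1..122 y -45..72 n 976
lane blob x -6..106 y -43..70 n 1962
[]
```

View pics/t17.png

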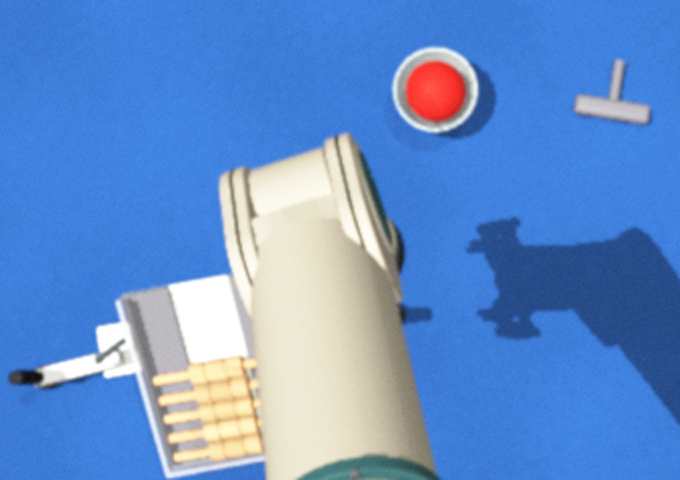

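Request:
{"fn": "step_arm", "kwargs": {"series": [[[-3.5,0,0,0,60],[-3.5,0,0,0,60],[-3.5,0,0,0,60],[-3.5,0,0,0,60],[-3.5,0,0,0,60],[-3.5,0,0,0,60],[-3.5,0,0,0,60],[-3.5,0,0,0,60],[0,0,0,0,60],[0,0,0,0,60],[0,0,0,0,60],[0,0,0,0,60]]]}}

```text
time_s: 60.62
tool_pos: [619.4, -271.4, 189.9]
orientation: [3.141, -0.002, 1.727]
contact_force: [-0.2, 0.3, 0.4]
finger_gap: 0.766
```

```bash
python3 - <<'E'
from h import *
t=grab("top","t18");inlane(t);print(see("top"))
a=cv2.resize(t["color"][80:320,60:400],(680,480),interpolation=cv2.INTER_CUBIC)
cv2.imwrite("pics/t18.png",a[...,::-1])
E
```

```text
lane blob x -6..107 y -52..70 n 2143
[(array([ 782.9, -462.6]), -179.7, 98, 4, 7, np.int32(113))]
```

View pics/t18.png

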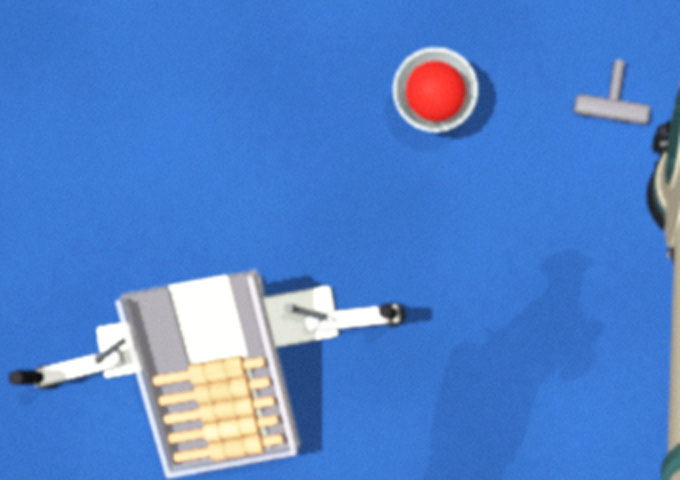

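```bash
python3 -c "
from workcell import ctrl
print(ctrl.finish_job())"
```

```text
the job is handed in; nothing more can be done
None
```

I swung both legs out to their end stops first, right then left. I then loaded all five bails on the board one at a time, long spigot on the wide-ledge side, and handed the job in at about 61 s of robot time.

**Last checks (final top view):**
- **Bails:** the five rest in one row against the stop, spanning lane x of about -6 to 107 mm. That fits 12 mm to the first bail and 22–24 mm spacing, within a few mm of picture error.
- **Legs:** both still stand out. I judged this from the post positions: the right was at its predicted end position within about 2 mm and the left within about 4 mm. The joint angles were not read directly.
- **Bystanders:** the ball and cup and the spike key were not touched and look as they did at the start. I did not go near the black look-alikes.

**Disagreements and oddities:**
- **Left leg:** near its end stop the grip slid off-centre on the post, with up to 27 N on the tool. This went away when I opened the fingers, and the leg stayed out.
- **Detection:** the last bail search flagged one thin shape at about (783, -463) mm. I took it as false: it measured only 4 mm on its short side, and no bail was seen there at the start. I did not look at it more closely.

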